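# Find the sander's hanging foot with the shim and pack it

## Task

The bench sander rocks because one of its four rubber feet does not reach the bench. Feel for the gap with the orange tapered shim, sliding its nose in flat along the bench under one corner of the base after another and never forcing it, until it goes in under the hanging foot instead of jamming against it. Push the shim in there until it is just snug, let go and leave it lying flat under the foot; do not disturb the tape rolls or the glue bottle.

Things in the scene. Friction and masses are not known exactly. Their poses are not given: they have to be found in the camera images.
- sander: grey-green bench disc sander, too heavy to move; base plate 220 x 220 mm, its underside 18 mm and its top 42 mm above the bench; z up; origin on the bench under the middle of the base. The disc faces -x; everything above the base plate stays within 120 mm of the middle; 255 mm high. Four round feet under the base, 25 mm in from its edges, one at each corner (x, y = +-85 mm).
- foot_a: one of the sander's four round black rubber feet, 26 mm across, under a corner of the base; origin on the bench under its centre, z up, turned any way. A sound foot stands on the bench: the shim's nose jams against its side. Exactly one of the four is worn short and aslant and hangs 5 to 9 mm clear, hidden by the base. Over 25 N on a foot is too much.
- foot_b: one of the sander's four round black rubber feet, 26 mm across, under a corner of the base; origin on the bench under its centre, z up, turned any way. A sound foot stands on the bench: the shim's nose jams against its side. Exactly one of the four is worn short and aslant and hangs 5 to 9 mm clear, hidden by the base. Over 25 N on a foot is too much.
- foot_c: one of the sander's four round black rubber feet, 26 mm across, under a corner of the base; origin on the bench under its centre, z up, turned any way. A sound foot stands on the bench: the shim's nose jams against its side. Exactly one of the four is worn short and aslant and hangs 5 to 9 mm clear, hidden by the base. Over 25 N on a foot is too much.
- foot_d: one of the sander's four round black rubber feet, 26 mm across, under a corner of the base; origin on the bench under its centre, z up, turned any way. A sound foot stands on the bench: the shim's nose jams against its side. Exactly one of the four is worn short and aslant and hangs 5 to 9 mm clear, hidden by the base. Over 25 N on a foot is too much.
- shim_grip (a point): centre (half-way up, 20 mm) of the grip block of the orange shim: block 30 (x) x 34 (y) x 40 mm high. Shim 60 g, 110 mm long over all, 34 mm wide, flat underneath. x axis towards the nose, z up. At the start it lies flat on the bench.
- shim_nose (a point): middle of the nose's lower edge of the shim, 95 mm ahead (+x) of the grip block's centre and 20 mm lower; same axes. Behind the nose an 80 mm long tapered tongue, 3 mm thick at the nose, 11 mm where it meets the block. Slid in flat on the bench it goes in 20 to 46 mm past the near side of the hanging foot, depending on the wear, before its taper fills the gap; a push of 5 to 10 N then wedges it snug and it stays wedged.
- tape_yellow: yellow roll of tape lying flat, 96 mm across, 48 mm high; origin under its centre; leave it alone.
- tape_red: red roll of tape lying flat, 84 mm across, 25 mm high; origin under its centre; leave it alone.
- glue: white glue bottle standing, 60 mm across, 150 mm high, orange cap; origin under its centre; leave it alone.
Things that resemble listed ones, but are neither listed nor needed, are in the scene too. There is more than one size of the part that bears shim_grip; the job needs the middle-sized.

How it is judged:
By the outcome, as a careful person would: the job done as asked, in the order asked, and still so for the second after the job is handed in, with the robot touching nothing.
It also fails if it takes over 72 s, if anything falls off the work surface, if the arm or the gripper's body presses on something with over 40 N, if the wrist force passes 120 N, or if a joint passes its speed limit or range.

## Robot

A 6-joint arm with a two-finger parallel gripper is mounted at the origin on the work surface. World frame = base frame: x ahead of the robot, y to its left, z up, the work surface at z = 0. Lengths are in m, angles in degrees, forces in N, time in s.
With the tool pointing down it reaches from about 0.25 to 0.8 m from the base axis. Payload 8.5 kg.
Tool frame: the origin (TCP) lies midway between the tips of the shut fingers; the grasp point (between the pads) lies pinch_z behind it (pinch_z is the distance from the TCP to the grasp point, in m); z points along the fingers, y is the line along which they close (so a half turn about z gives the same grasp; the last joint's range is limited). The gripper opens to 85 mm and grips with 20 to 120 N. Pads are 22 mm wide; open, the fingers measure 114 mm over their backs; the gripper's body (76 mm by 85 mm) begins 54 mm behind the grasp point. The pads swing forward as they close: fully open they stand 13 mm farther back than shut.
Start: joints at [76.031, 13.648, -0.773, 75.585, 0, 90], TCP at [0.127, 0.509, 0.231] pointing down, gripper open.
Joint ranges: [-152.45, 152.45], [-59.26, 108.67], [-65.41, 83.53], [-104.44, 129.93], [-82.83, 76.93], [-180, 180]. Speed limits (degrees/s): [127.2, 127.2, 159.86, 180, 180, 180].

## Interface

Orientations are given as a 3x3 rotation matrix whose columns are the frame's x, y, z axes.
In Python, from plant import observe, grab_frame, camera_info, job_done, pinch_z gives the robot as it stands.
- The arm moves only by the shell command python3 -m inch 'ROWS' [FORCE]. ROWS is JSON, a list of rows, each an object with "gripper": the closure, from 0 (fully open) to 1 (shut); "offset": the shift along the world's x, y, z in cm, a list of three; "rotation": the turn, a rotation vector about the world's x, y, z in rad, a list of three. In form: [{"gripper": gripper, "offset": [dx, dy, dz], "rotation": [ax, ay, az]}, ...]. A call has 1 to 8 rows; each row shifts and turns the commanded pose from where the row before left it; what a row does not reach is not made up. A row lasts 1/12 s, in which the tool goes at most 41.7 mm and 7.16 degrees, less where a joint would pass 70% of its speed; a pose out of reach is approached as far as the arm can. A call is refused whole if a number of a shift passes 4.17 or a number of a turn 0.125, either way. A call with a gripper value outside its range is refused whole. The fingers move at their own pace and stop on an object; FORCE is the grip in N (left out, the last holds). Time passes only in rows, so rows that do not move let the fingers close. It gives the time, the measured TCP pose, the force, the opening and the grip force at its end, in the units of the state.
- observe(): the state, without advancing time (a new reading comes with each control period).
- grab_frame(name): name is "scene" or "top"; returns (picture, depth): 400x640x3 uint8, red, green, blue; 400x640 float32, m along the optical axis (not along the pixel's ray), 0 where there is no reading.
- camera_info(name): a dict with "fovy" (degrees; the focal length in pixels is half the picture's height over the tangent of half this angle, whatever the lens; pixels are square), "cx", "cy" (the principal point, pixels), "world_to_cam" (4x4, takes a point from world to camera coordinates). Camera axes: x right, y up, looking along -z (the intrinsics and any distortion apply to the point x, -y, -z); pixel columns grow to the right and rows downward; lengths in m; the calibration is good to about 2 mm. A picture is of the moment at which its call begins. camera_info takes no time and is no camera call.
- job_done(): hands the job in; it is judged then, once.
The state is a dict: "t": time; "q": joint angles; "dq": joint speeds; "joint_torque": joint torques, N m; "tcp_pos": TCP position; "tcp_rot": TCP orientation; "contact_force": force on the tool from outside, world axes, zero at the start; "ft_torque": the same for the moment, N m; "finger_gap": finger opening in m; "finger_force": force on a finger pad.
Only numpy, scipy, OpenCV 4.12 (cv2) and the standard library are available. Lean on these libraries where they do the work, as an engineer would, in place of code of your own. Each camera call takes 0.05 s, during which the arm holds its last target. There are 200 camera calls.

## Working session

There is one attempt and no reset: what is moved stays moved. The work goes in short steps, Python scripts to look and compute and a shell command to move; the robot and the scene stay as the last step left them, time stands still between calls to the robot, and variables do not carry over. Pictures are saved under pics/ and viewed, at most 10 in all, crops included, and the job is handed in when it is done.

```bash
ls; mkdir -p pics; cat > h.py <<'E'
import numpy as np, cv2
from plant import *
def cam(n):
    c=camera_info(n); f=200/np.tan(np.radians(c['fovy']/2)); return c,f,np.array(c['world_to_cam'])
def ray(n,u,v):
    c,f,T=cam(n)
    k=c.get('dist')
    d=np.array([(u-c['cx'])/f,-(v-c['cy'])/f,-1.]); R=T[:3,:3]; o=-R.T@T[:3,3]; return o,R.T@d
def onz(n,u,v,z):
    o,d=ray(n,u,v); s=(z-o[2])/d[2]; return o+s*d
def pts(n,depth):
    c,f,T=cam(n); v,u=np.mgrid[0:400,0:640]
    P=np.stack([(u-c['cx'])/f*depth,-(v-c['cy'])/f*depth,-depth],-1); R=T[:3,:3]
    return (P-T[:3,3])@R
E
python3 - <<'E'
from h import *
for n in('scene','top'):
    p,d=grab_frame(n); np.savez(f'{n}0.npz',p=p,d=d); cv2.imwrite(f'pics/{n}0.png',p[:,:,::-1]); print(camera_info(n))
print(observe(),pinch_z)
E
```

```text
pics
{'fovy': 46.92528305740696, 'cx': 320.7513614939598, 'cy': 203.77843157496724, 'world_to_cam': array([[-0.61516643,  0.78839263,  0.00270613,  0.36747345],
       [-0.48041197, -0.37757267,  0.79160799,  0.25058904],
       [ 0.62511967,  0.4856706 ,  0.61102329, -1.72550602],
       [ 0.        ,  0.        ,  0.        ,  1.        ]])}
{'fovy': 48.11879772790486, 'cx': 316.11655049794865, 'cy': 201.56873214684893, 'world_to_cam': array([[-0.01468309, -0.99968909, -0.0201525 ,  0.03689901],
       [ 0.98931141, -0.01744906,  0.14477042, -0.59084668],
       [-0.14507705, -0.01781142,  0.98926003, -1.26992926],
       [ 0.        ,  0.        ,  0.        ,  1.        ]])}
{'t': 0.1, 'q': array([ 7.60308956e+01,  1.36791664e+01, -8.10919959e-01,  7.55831193e+01,
       -1.96040296e-03,  9.00003265e+01]), 'dq': array([-0.10884604,  0.02835127,  0.08424213,  0.00710484,  0.00395013,
        0.00033163]), 'joint_torque': array([ 2.42893393e-04, -5.39723361e+01,  3.46997416e+01,  1.34554831e-02,
       -3.45805381e-05, -8.98266251e-06]), 'tcp_pos': array([0.12665924, 0.50912849, 0.23073492]), 'tcp_rot': array([[-9.70424671e-01,  2.41403980e-01, -2.75226223e-04],
       [ 2.41404135e-01,  9.70423869e-01, -1.24815189e-03],
       [-3.42227390e-05, -1.27767814e-03, -9.99999183e-01]]), 'contact_force': array([-0.48419116, -0.6501598 ,  0.19858393]), 'ft_torque': array([ 0.03069469,  0.04266632, -0.01822372]), 'finger_force': 0.0, 'finger_gap': 0.08551822901949975} 0.0187
```

View pics/scene0.png

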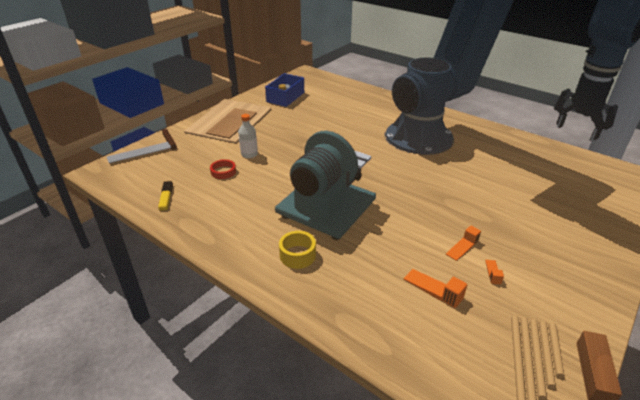

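View pics/top0.png

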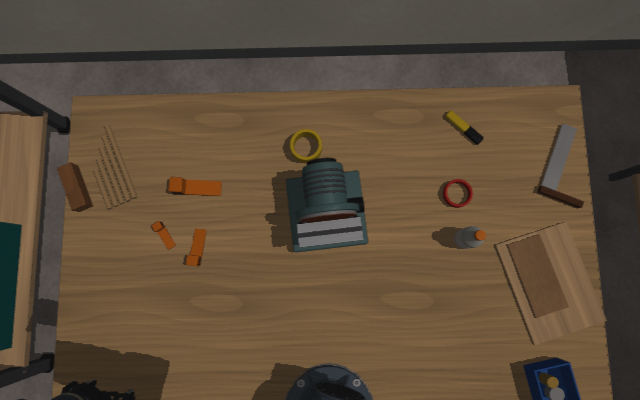

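Scene and top pictures: there are three orange shims, seen in the top view at (195,187) large, (197,247) medium and (163,235) small. The glue bottle's orange cap is at (480,235). The sander is at (327,210), yellow tape at (306,145) and red tape at (457,193). I'll measure the shims and the sander, and crop the medium shim.

```bash
python3 - <<'E'
from h import *
for n in('top','scene'):
    z=np.load(n+'0.npz'); p,d=z['p'],z['d']; P=pts(n,d); hsv=cv2.cvtColor(p,cv2.COLOR_RGB2HSV)
    m=cv2.inRange(hsv,(4,190,90),(15,255,255)); N,L,S,C=cv2.connectedComponentsWithStats(m)
    for i in range(1,N):
        if S[i,4]<60: continue
        k=(L==i)&(d>0); Q=P[k]; print(n,C[i].round(),S[i,4],'zmax',np.percentile(Q[:,2],[2,50,98]).round(4))
        r=cv2.minAreaRect((Q[:,:2]*1000).astype(np.float32)); print('  rect',np.round(r[0]),np.round(r[1]),round(r[2],1))
        hi=Q[Q[:,2]>0.8*np.percentile(Q[:,2],98)]; 
        r=cv2.minAreaRect((hi[:,:2]*1000).astype(np.float32)); print('  block',np.round(r[0]),np.round(r[1]),round(r[2],1))
    # sander base top
    k=(abs(P[...,2]-.042)<.004)&(abs(P[...,1])<.3)&(P[...,0]>.25)&(d>0)&(hsv[...,0]>70)&(hsv[...,0]<110)
    k=cv2.morphologyEx(k.astype(np.uint8),cv2.MORPH_OPEN,np.ones((3,3)))>0
    Q=P[k]; print(n,'base',len(Q)); r=cv2.minAreaRect((Q[:,:2]*1000).astype(np.float32)); print(r, cv2.boxPoints(r).round())
    for nm,lo,hi in(('yel',(22,150,60),(32,255,255)),('red',(0,150,60),(3,255,255))):
        m=cv2.inRange(hsv,lo,hi); N,L,S,C=cv2.connectedComponentsWithStats(m)
        for i in range(1,N):
            if S[i,4]>80:
                Q=P[(L==i)&(d>0)]; r=cv2.minAreaRect((Q[:,:2]*1000).astype(np.float32)); print(n,nm,C[i].round(),np.round(r[0]),np.round(r[1]))
    if n=='top':
        v,u=237,470; print('glue',P[v-3:v+4:3,462:486:6].round(3))
a=np.load('top0.npz')['p'][170:280,130:250,::-1]; b=np.load('scene0.npz')['p'][210:320,390:530,::-1]
cv2.imwrite('pics/crop1.png',np.hstack([cv2.resize(a,None,fx=3,fy=3,interpolation=2),cv2.resize(b,None,fx=3,fy=3,interpolation=2)]))
E
```

```text
top [195. 186.] 736 zmax [0.0005 0.0113 0.0548]
  rect [648. 401.] [163.  45.] 87.2
  block [650. 442.] [40. 43.] 88.9
top [163. 235.] 250 zmax [-0.0023  0.0064  0.0336]
  rect [506. 490.] [94. 34.] 33.9
  block [529. 501.] [22. 26.] 30.9
top [196. 247.] 421 zmax [0.0002 0.0081 0.043 ]
  rect [467. 388.] [ 45. 109.] 78.4
  block [427. 390.] [34. 29.] 81.7
top [480. 235.] 75 zmax [0.1447 0.1491 0.1544]
  rect [ 479. -408.] [24. 22.] 88.4
  block [ 479. -408.] [24. 22.] 88.4
top base 673
((564.7317504882812, -1.3147506713867188), (213.96168518066406, 214.5204315185547), 5.797785758972168) [[ 447.   95.]
 [ 469. -119.]
 [ 682.  -97.]
 [ 660.  116.]]
top yel [457. 121.] [ 837. -407.] [78. 25.]
top yel [305. 144.] [765.  59.] [103.  95.]
top red [458. 193.] [ 614. -393.] [81. 79.]
glue [[[ 0.487 -0.382  0.076]
  [ 0.485 -0.389  0.108]
  [ 0.483 -0.397  0.13 ]
  [ 0.482 -0.408  0.146]]

 [[ 0.478 -0.378  0.085]
  [ 0.477 -0.388  0.107]
  [ 0.475 -0.397  0.129]
  [ 0.474 -0.406  0.149]]

 [[ 0.471 -0.381  0.074]
  [ 0.469 -0.388  0.104]
  [ 0.468 -0.401  0.115]
  [ 0.466 -0.409  0.14 ]]]
scene [464. 243.] 435 zmax [0.0027 0.0102 0.0427]
  rect [471. 383.] [ 33. 109.] 82.5
  block [432. 390.] [31. 31.] 80.9
scene [494. 271.] 230 zmax [0.0023 0.014  0.0339]
  rect [507. 483.] [88. 25.] 30.8
  block [533. 498.] [26. 25.] 28.2
scene [436. 285.] 858 zmax [0.0041 0.0127 0.0553]
  rect [651. 389.] [143.  46.] 87.1
  block [655. 442.] [38. 43.] 85.3
scene base 231
((567.537109375, -16.417945861816406), (118.60238647460938, 274.03192138671875), 69.22945404052734) [[ 418.  -23.]
 [ 675. -120.]
 [ 717.  -10.]
 [ 460.   88.]]
scene yel [164. 200.] [ 841. -410.] [86. 26.]
scene yel [297. 248.] [768.  56.] [95. 93.]
```

View pics/crop1.png

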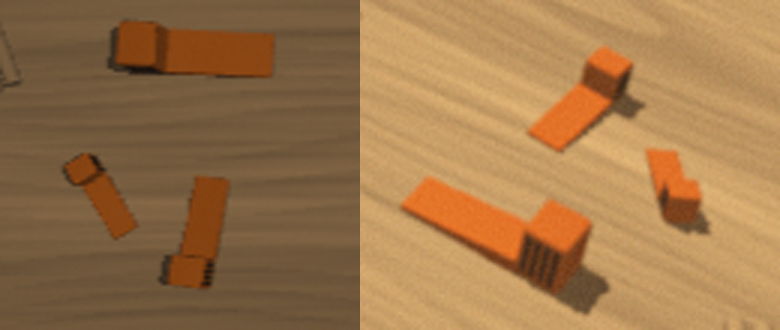

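The medium shim is the choice: in the crop it is the lower shim in the left half, and it measures about 109 mm long and 42 mm high. Its block is near (0.430, 0.390) and it is yawed about -8°. Sander centre is about (0.565, -0.001), yawed 5.8°. I'll move above the block now.

```bash
python3 -m inch '[{"gripper":0,"offset":[3.79,-1.49,0],"rotation":[0,0,0.1]},{"gripper":0,"offset":[3.79,-1.49,0],"rotation":[0,0,0]},{"gripper":0,"offset":[3.79,-1.49,0],"rotation":[0,0,0]},{"gripper":0,"offset":[3.79,-1.49,0],"rotation":[0,0,0]},{"gripper":0,"offset":[3.79,-1.49,0],"rotation":[0,0,0]},{"gripper":0,"offset":[3.79,-1.49,0],"rotation":[0,0,0]},{"gripper":0,"offset":[3.79,-1.49,0],"rotation":[0,0,0]},{"gripper":0,"offset":[3.79,-1.49,0],"rotation":[0,0,0]}]' 40
python3 -m inch '[{"gripper":0,"offset":[0,0,-3.5],"rotation":[0,0,0]},{"gripper":0,"offset":[0,0,-3.5],"rotation":[0,0,0]},{"gripper":0,"offset":[0,0,-3.5],"rotation":[0,0,0]},{"gripper":0,"offset":[0,0,0],"rotation":[0,0,0]}]'
python3 - <<'E'
from h import *
for n in('top','scene'):
    z=np.load(n+'0.npz'); p,d=z['p'],z['d']; P=pts(n,d); hsv=cv2.cvtColor(p,cv2.COLOR_RGB2HSV)
    m=cv2.inRange(hsv,(4,190,60),(15,255,255)); N,L,S,C=cv2.connectedComponentsWithStats(m)
    i=[i for i in range(1,N) if np.hypot(*(C[i]-([196,247] if n=='top' else [464,243])))<8][0]
    k=(L==i)&(d>0); Q=P[k]; t=Q[(Q[:,2]<.012)&(Q[:,0]>.455)]; 
    w=np.linalg.eigh(np.cov(t[:,:2].T))[1][:,1]; w*=np.sign(w[0]); print(n,'tongue c',t.mean(0).round(4),'yaw',np.degrees(np.arctan2(w[1],w[0])).round(1))
    s=(Q[:,:2]-t[:,:2].mean(0))@w; print(' nose tip', (t[:,:2].mean(0)+w*np.percentile(s,99.5)).round(4), 'rear',(t[:,:2].mean(0)+w*np.percentile(s,.5)).round(4))
    h=Q[Q[:,2]>.036]; print(' top mean',h.mean(0).round(4))
E
```

```text
t: 0.77
tcp_pos: [0.4315, 0.389, 0.231]
tcp_rot: [[-0.99, 0.143, -0.0], [0.143, 0.99, -0.0], [0.0, -0.0, -1.0]]
contact_force: [0.3, 1.1, -0.4]
finger_gap: 0.0854
finger_force: 0.0
t: 1.1
tcp_pos: [0.4272, 0.387, 0.1197]
tcp_rot: [[-0.99, 0.144, -0.008], [0.144, 0.99, -0.007], [0.007, -0.008, -1.0]]
contact_force: [-0.9, -0.5, -1.1]
finger_gap: 0.0857
finger_force: 0.0
top tongue c [0.4883 0.3828 0.0055] yaw -9.9
 nose tip [0.5195 0.3774] rear [0.414  0.3957]
 top mean [0.427  0.3901 0.0398]
scene tongue c [0.4902 0.3818 0.0074] yaw -9.9
 nose tip [0.5235 0.376 ] rear [0.4178 0.3944]
 top mean [0.433  0.3906 0.0404]
```

```bash
python3 -m inch '[{"gripper":0,"offset":[0,0.1,-3],"rotation":[0,0,-0.025]},{"gripper":0,"offset":[0,0,-3],"rotation":[0,0,0]},{"gripper":0,"offset":[0,0,-2],"rotation":[0,0,0]},{"gripper":0,"offset":[0,0,0],"rotation":[0,0,0]},{"gripper":0,"offset":[0,0,0],"rotation":[0,0,0]},{"gripper":0,"offset":[0,0,0],"rotation":[0,0,0]}]'

```

```text
t: 1.6
tcp_pos: [0.4308, 0.3922, 0.0484]
tcp_rot: [[-0.986, 0.168, 0.002], [0.168, 0.986, 0.001], [-0.001, 0.002, -1.0]]
contact_force: [-1.2, 0.3, -0.4]
finger_gap: 0.0858
finger_force: 0.0
```

```bash
python3 -m inch '[{"gripper":0,"offset":[0,0,-2],"rotation":[0,0,0]},{"gripper":0,"offset":[0,0,-1.2],"rotation":[0,0,0]},{"gripper":0,"offset":[0,0,-0.6],"rotation":[0,0,0]},{"gripper":0,"offset":[0,0,0],"rotation":[0,0,0]},{"gripper":0,"offset":[0,0,0],"rotation":[0,0,0]},{"gripper":0,"offset":[0,0,0],"rotation":[0,0,0]}]'
python3 -m inch '[{"gripper":1,"offset":[0,0,0],"rotation":[0,0,0]},{"gripper":1,"offset":[0,0,0],"rotation":[0,0,0]},{"gripper":1,"offset":[0,0,0],"rotation":[0,0,0]},{"gripper":1,"offset":[0,0,0],"rotation":[0,0,0]},{"gripper":1,"offset":[0,0,0],"rotation":[0,0,0]},{"gripper":1,"offset":[0,0,0],"rotation":[0,0,0]},{"gripper":1,"offset":[0,0,0],"rotation":[0,0,0]},{"gripper":1,"offset":[0,0,0],"rotation":[0,0,0]}]' 40

```

```text
t: 2.1
tcp_pos: [0.4306, 0.3919, 0.0097]
tcp_rot: [[-0.986, 0.168, 0.001], [0.168, 0.986, 0.001], [-0.001, 0.001, -1.0]]
contact_force: [-0.4, 0.2, 0.2]
finger_gap: 0.0855
finger_force: 0.0
t: 2.77
tcp_pos: [0.4301, 0.3914, 0.0086]
tcp_rot: [[-0.986, 0.168, 0.0], [0.168, 0.986, 0.0], [-0.0, 0.0, -1.0]]
contact_force: [-0.4, 0.0, 5.0]
finger_gap: 0.0336
finger_force: 40.6
```

```bash
python3 -m inch '[{"gripper":1,"offset":[0,0,1],"rotation":[0,0,0]},{"gripper":1,"offset":[0,0,1],"rotation":[0,0,0]},{"gripper":1,"offset":[0.2,-1.5,0],"rotation":[0,0,-0.118]},{"gripper":1,"offset":[0.25,-1.5,0],"rotation":[0,0,-0.118]},{"gripper":1,"offset":[0.25,-1.5,0],"rotation":[0,0,-0.118]},{"gripper":1,"offset":[0.25,-1.5,0],"rotation":[0,0,-0.118]},{"gripper":1,"offset":[0.25,-1.5,0],"rotation":[0,0,-0.118]},{"gripper":1,"offset":[0.25,-1.5,0],"rotation":[0,0,-0.118]}]'
python3 -m inch '[{"gripper":1,"offset":[0.25,-1.5,0],"rotation":[0,0,-0.118]},{"gripper":1,"offset":[0.25,-1.5,0],"rotation":[0,0,-0.118]},{"gripper":1,"offset":[0.25,-1.5,0],"rotation":[0,0,-0.118]},{"gripper":1,"offset":[0.25,-1.5,0],"rotation":[0,0,-0.118]},{"gripper":1,"offset":[0.25,-1.5,0],"rotation":[0,0,-0.118]},{"gripper":1,"offset":[0,0,0],"rotation":[0,0,0]},{"gripper":1,"offset":[0,0,0],"rotation":[0,0,0]},{"gripper":1,"offset":[0,0,0],"rotation":[0,0,0]}]'
python3 - <<'E'
from h import *
p,d=grab_frame('scene'); q,e=grab_frame('top'); np.savez('s1.npz',p=p,d=d); np.savez('t1.npz',p=q,d=e)
a=p[120:300,230:470,::-1]; b=q[130:280,220:420,::-1]
cv2.imwrite('pics/crop2.png',np.vstack([cv2.resize(a,(400,300),interpolation=2),cv2.resize(b,(400,300),interpolation=2)]))
print(observe()['tcp_pos'],np.degrees(np.arctan2(*observe()['tcp_rot'][[1,0],1])))
E
```

```text
t: 3.43
tcp_pos: [0.4447, 0.3007, 0.0292]
tcp_rot: [[-0.635, 0.772, 0.0], [0.772, 0.635, 0.0], [-0.0, 0.001, -1.0]]
contact_force: [-0.2, -0.6, -1.4]
finger_gap: 0.0332
finger_force: 40.0
t: 4.1
tcp_pos: [0.4572, 0.2268, 0.0288]
tcp_rot: [[-0.107, 0.994, 0.001], [0.994, 0.107, 0.001], [0.001, 0.001, -1.0]]
contact_force: [0.3, 0.4, -0.1]
finger_gap: 0.0338
finger_force: 40.0
[0.45701995 0.22700167 0.02855048] 6.115534452415601
```

View pics/crop2.png

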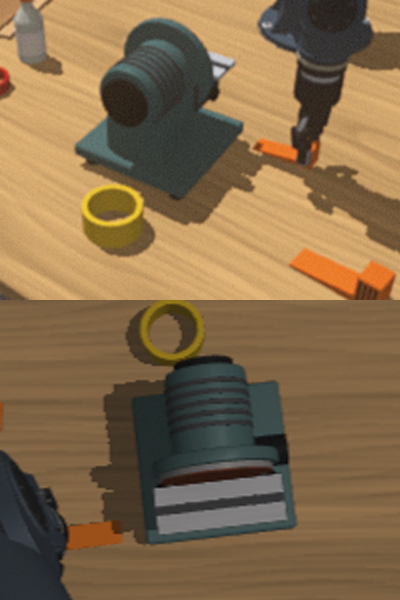

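The shim is held level with its nose towards the near-left corner (top view about (280,247); base corner at (294,250)). The scene view also shows a foot at about (335,237), so I'll check the base estimate by casting rays.

```bash
python3 - <<'E'
from h import *
q=np.load('t1.npz')['p']; e=np.load('t1.npz')['d']; P=pts('top',e)
hsv=cv2.cvtColor(q,cv2.COLOR_RGB2HSV)
m=((P[...,2]>.030)&(P[...,2]<.3)&(e>0)).astype(np.uint8); m[:, :275]=0; m[:,380:]=0; m[:165]=0;m[262:]=0
c=max(cv2.findContours(m,0,1)[0],key=cv2.contourArea)[:,0]
def fit(sel):
    s=c[sel]; vx,vy,x,y=cv2.fitLine(s.astype(np.float32),cv2.DIST_HUBER,0,.01,.01).ravel(); return np.cross([x,y,1],[x+vx*100,y+vy*100,1])
L=fit((c[:,0]<300)&(c[:,1]>190)&(c[:,1]<243)); B=fit((c[:,1]>240)&(c[:,0]>300)&(c[:,0]<360)); R=fit((c[:,0]>350)&(c[:,1]>215)&(c[:,1]<238))
for a,b in((L,B),(R,B)):
    x=np.cross(a,b); x=x[:2]/x[2]; print('corner px',x.round(1),onz('top',*x,.042).round(4))
for nm,l in(('L',L),('R',R)):
    A=[onz('top',-(l[1]*v+l[2])/l[0],v,.042) for v in(195,240)]; print(nm,np.round(A,4),np.degrees(np.arctan2(*(A[0]-A[1])[[1,0]])))
print('foot seen scene base px',onz('scene',335,237,0.0).round(4))
k=cv2.inRange(hsv,(4,170,60),(15,255,255)); k[:,300:]=0;k[:225]=0;k[:,:245]=0
Q=P[(k>0)&(e>0)]; print('shim mean',Q.mean(0).round(4),'x near nose',Q[Q[:,1]<.15].mean(0).round(4),'ymin',np.percentile(Q[:,1],1))
p=np.load('s1.npz'); T=cam('scene'); 
def proj(n,X):
    c,f,W=cam(n); y=W[:3,:3]@X+W[:3,3]; return np.round([c['cx']+f*y[0]/-y[2],c['cy']-f*y[1]/-y[2]],1)
for X in([.641,.092,0],[.658,-.077,0],[.472,.075,0]): print(proj('scene',np.array(X)))
cv2.imwrite('pics/crop3.png',cv2.resize(p['p'][170:260,265:405,::-1],None,fx=5,fy=5,interpolation=2))
E
```

```text
corner px [294.1 251.6] [0.4466 0.0933 0.042 ]
corner px [367.8 242.9] [ 0.4682 -0.1203  0.042 ]
L [[0.6126 0.1114 0.042 ]
 [0.4801 0.0969 0.042 ]] 6.218466457070783
R [[ 0.6087 -0.1073  0.042 ]
 [ 0.4766 -0.1195  0.042 ]] 5.2825762052345935
foot seen scene base px [0.645  0.0874 0.    ]
shim mean [0.4616 0.1742 0.0292] x near nose [0.4645 0.1423 0.0231] ymin 0.13615017948016028
[337.2 236.9]
[287.3 216.2]
[365.8 205.3]
```

View pics/crop3.png

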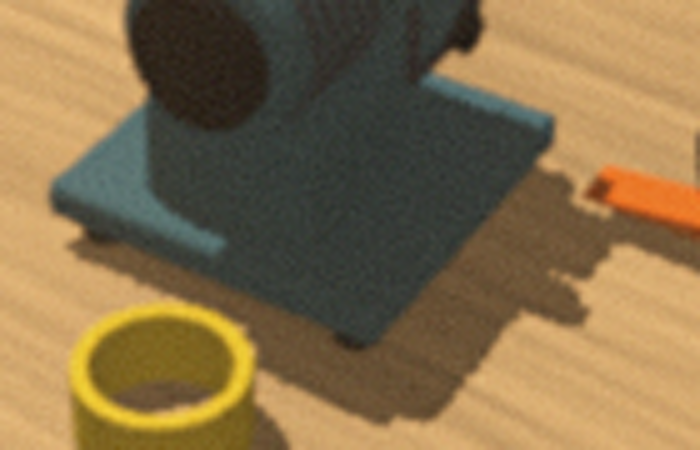

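```bash
python3 -m inch '[{"gripper":1,"offset":[0,0,-1],"rotation":[0,0,0]},{"gripper":1,"offset":[0,0,-0.9],"rotation":[0,0,0]},{"gripper":1,"offset":[0,0,0],"rotation":[0,0,0]},{"gripper":1,"offset":[0,0,0],"rotation":[0,0,0]},{"gripper":1,"offset":[0,0,-0.1],"rotation":[0,0,0]},{"gripper":1,"offset":[0,0,0],"rotation":[0,0,0]},{"gripper":1,"offset":[0,0,0],"rotation":[0,0,0]}]' 30
python3 -m inch '[{"gripper":1,"offset":[0.1,-1,0],"rotation":[0,0,0]},{"gripper":1,"offset":[0.1,-1,0],"rotation":[0,0,0]},{"gripper":1,"offset":[0.1,-1,0],"rotation":[0,0,0]},{"gripper":1,"offset":[0,0,0],"rotation":[0,0,0]},{"gripper":1,"offset":[0,0,0],"rotation":[0,0,0]}]'
```

```text
t: 4.78
tcp_pos: [0.4565, 0.2262, 0.0079]
tcp_rot: [[-0.104, 0.995, -0.001], [0.995, 0.104, -0.0], [-0.0, -0.001, -1.0]]
contact_force: [-1.3, -0.3, -0.2]
finger_gap: 0.0332
finger_force: 41.1
t: 5.2
tcp_pos: [0.46, 0.1952, 0.0083]
tcp_rot: [[-0.102, 0.995, -0.0], [0.995, 0.102, 0.0], [0.0, -0.0, -1.0]]
contact_force: [1.1, -0.0, -0.1]
finger_gap: 0.0335
finger_force: 41.1
```

```bash
python3 -m inch '[{"gripper":1,"offset":[0.04,-0.4,0],"rotation":[0,0,0]},{"gripper":1,"offset":[0.04,-0.4,0],"rotation":[0,0,0]},{"gripper":1,"offset":[0,0,0],"rotation":[0,0,0]}]'
python3 -m inch '[{"gripper":1,"offset":[0.02,-0.2,0],"rotation":[0,0,0]},{"gripper":1,"offset":[0,0,0],"rotation":[0,0,0]}]'
python3 -m inch '[{"gripper":1,"offset":[0.02,-0.2,0],"rotation":[0,0,0]},{"gripper":1,"offset":[0,0,0],"rotation":[0,0,0]}]'
```

```text
t: 5.45
tcp_pos: [0.4607, 0.1877, 0.0083]
tcp_rot: [[-0.104, 0.995, -0.0], [0.995, 0.104, -0.0], [-0.0, -0.0, -1.0]]
contact_force: [0.6, 0.2, 0.5]
finger_gap: 0.0338
finger_force: 41.1
t: 5.62
tcp_pos: [0.4609, 0.1861, 0.0083]
tcp_rot: [[-0.104, 0.995, -0.0], [0.995, 0.104, -0.0], [-0.0, -0.0, -1.0]]
contact_force: [-0.7, -0.7, -1.1]
finger_gap: 0.0332
finger_force: 41.1
t: 5.78
tcp_pos: [0.4611, 0.1841, 0.0083]
tcp_rot: [[-0.104, 0.995, -0.0], [0.995, 0.104, -0.0], [-0.0, -0.0, -1.0]]
contact_force: [-0.8, 0.0, -0.5]
finger_gap: 0.0337
finger_force: 41.1
```

```bash
python3 -m inch '[{"gripper":1,"offset":[0.02,-0.2,0],"rotation":[0,0,0]},{"gripper":1,"offset":[0,0,0],"rotation":[0,0,0]}]' | egrep 'pos|cont'
python3 -m inch '[{"gripper":1,"offset":[0.01,-0.1,0],"rotation":[0,0,0]},{"gripper":1,"offset":[0,0,0],"rotation":[0,0,0]}]'| egrep 'pos|cont'
python3 -m inch '[{"gripper":1,"offset":[0.01,-0.1,0],"rotation":[0,0,0]},{"gripper":1,"offset":[0,0,0],"rotation":[0,0,0]}]'| egrep 'pos|cont'
```

```text
tcp_pos: [0.4613, 0.1821, 0.0083]
contact_force: [-0.3, -0.8, -0.9]
tcp_pos: [0.4614, 0.1811, 0.0083]
contact_force: [0.8, 0.9, -0.2]
tcp_pos: [0.4615, 0.1801, 0.0082]
contact_force: [-0.0, -0.4, -0.0]
```

```bash
cat > chk.py <<'E'
import sys; from plant import observe
import numpy as np
s=observe(); f=s['contact_force']; print(s['tcp_pos'].round(4),f.round(1),round(s['t'],2)); sys.exit(int(np.hypot(f[0],f[1])>float(sys.argv[1])))
E
python3 -m inch '[{"gripper":1,"offset":[0.01,-0.1,0],"rotation":[0,0,0]},{"gripper":1,"offset":[0,0,0],"rotation":[0,0,0]}]' >/dev/null; python3 chk.py 4 &&
python3 -m inch '[{"gripper":1,"offset":[0.01,-0.1,0],"rotation":[0,0,0]},{"gripper":1,"offset":[0,0,0],"rotation":[0,0,0]}]' >/dev/null; python3 chk.py 4 &&
python3 -m inch '[{"gripper":1,"offset":[0.01,-0.1,0],"rotation":[0,0,0]},{"gripper":1,"offset":[0,0,0],"rotation":[0,0,0]}]' >/dev/null && python3 chk.py 4 &&
python3 -m inch '[{"gripper":1,"offset":[0.01,-0.1,0],"rotation":[0,0,0]},{"gripper":1,"offset":[0,0,0],"rotation":[0,0,0]}]' >/dev/null && python3 chk.py 4 &&
python3 -m inch '[{"gripper":1,"offset":[0.01,-0.1,0],"rotation":[0,0,0]},{"gripper":1,"offset":[0,0,0],"rotation":[0,0,0]}]' >/dev/null && python3 chk.py 4 &&
python3 -m inch '[{"gripper":1,"offset":[0.01,-0.1,0],"rotation":[0,0,0]},{"gripper":1,"offset":[0,0,0],"rotation":[0,0,0]}]' >/dev/null && python3 chk.py 4
```

```text
[0.4617 0.1793 0.0083] [-0.4  0.3 -0.1] 6.45
[0.4617 0.179  0.0084] [-1.9  5.5  0.7] 6.62
```

```bash
python3 -m inch '[{"gripper":1,"offset":[0,-0.05,0],"rotation":[0,0,0]},{"gripper":1,"offset":[0,0,0],"rotation":[0,0,0]}]' >/dev/null; python3 chk.py 4 
python3 -m inch '[{"gripper":1,"offset":[-0.1,1,0],"rotation":[0,0,0]},{"gripper":1,"offset":[-0.2,2,0],"rotation":[0,0,0]},{"gripper":1,"offset":[-0.2,2,0],"rotation":[0,0,0]},{"gripper":1,"offset":[0,0,0],"rotation":[0,0,0]},{"gripper":1,"offset":[0,0,0],"rotation":[0,0,0]}]'
```

```text
[0.4617 0.179  0.0085] [-2.2  7.3  0.7] 6.78
t: 7.2
tcp_pos: [0.4566, 0.2286, 0.0082]
tcp_rot: [[-0.106, 0.994, 0.0], [0.994, 0.106, -0.0], [-0.0, 0.0, -1.0]]
contact_force: [0.3, -0.7, -1.0]
finger_gap: 0.0333
finger_force: 41.0
```

Near-left foot jams at its side, so it is sound. Next is far-left.

```bash
python3 -m inch '[{"gripper":1,"offset":[0,0,1],"rotation":[0,0,0]},{"gripper":1,"offset":[3.38,0.34,0],"rotation":[0,0,0]},{"gripper":1,"offset":[3.38,0.34,0],"rotation":[0,0,0]},{"gripper":1,"offset":[3.38,0.34,0],"rotation":[0,0,0]},{"gripper":1,"offset":[3.38,0.34,0],"rotation":[0,0,0]},{"gripper":1,"offset":[3.38,0.34,0],"rotation":[0,0,0]},{"gripper":1,"offset":[0,0,0],"rotation":[0,0,0]},{"gripper":1,"offset":[0,0,0],"rotation":[0,0,0]}]' |egrep 'pos|cont'
python3 -m inch '[{"gripper":1,"offset":[0,0,-0.5],"rotation":[0,0,0]},{"gripper":1,"offset":[0,0,-0.5],"rotation":[0,0,0]},{"gripper":1,"offset":[0,0,0],"rotation":[0,0,0]},{"gripper":1,"offset":[0.1,-1,0],"rotation":[0,0,0]},{"gripper":1,"offset":[0.1,-1,0],"rotation":[0,0,0]},{"gripper":1,"offset":[0.1,-1,0],"rotation":[0,0,0]},{"gripper":1,"offset":[0.1,-1,0],"rotation":[0,0,0]},{"gripper":1,"offset":[0,0,0],"rotation":[0,0,0]}]'
```

```text
tcp_pos: [0.6272, 0.2437, 0.0182]
contact_force: [0.4, -0.8, -1.2]
t: 8.53
tcp_pos: [0.6297, 0.2021, 0.0084]
tcp_rot: [[-0.102, 0.995, -0.0], [0.995, 0.102, -0.001], [-0.001, -0.0, -1.0]]
contact_force: [0.4, 0.0, -0.2]
finger_gap: 0.0333
finger_force: 41.1
```

```bash

python3 -m inch '[{"gripper":1,"offset":[0.02,-0.2,0],"rotation":[0,0,0]},{"gripper":1,"offset":[0,0,0],"rotation":[0,0,0]}]' >/dev/null; python3 chk.py 4 &&
python3 -m inch '[{"gripper":1,"offset":[0.02,-0.2,0],"rotation":[0,0,0]},{"gripper":1,"offset":[0,0,0],"rotation":[0,0,0]}]' >/dev/null && python3 chk.py 4 &&
python3 -m inch '[{"gripper":1,"offset":[0.01,-0.1,0],"rotation":[0,0,0]},{"gripper":1,"offset":[0,0,0],"rotation":[0,0,0]}]' >/dev/null && python3 chk.py 4 &&
python3 -m inch '[{"gripper":1,"offset":[0.01,-0.1,0],"rotation":[0,0,0]},{"gripper":1,"offset":[0,0,0],"rotation":[0,0,0]}]' >/dev/null && python3 chk.py 4 &&
python3 -m inch '[{"gripper":1,"offset":[0.01,-0.1,0],"rotation":[0,0,0]},{"gripper":1,"offset":[0,0,0],"rotation":[0,0,0]}]' >/dev/null && python3 chk.py 4 &&
python3 -m inch '[{"gripper":1,"offset":[0.01,-0.1,0],"rotation":[0,0,0]},{"gripper":1,"offset":[0,0,0],"rotation":[0,0,0]}]' >/dev/null && python3 chk.py 4 &&
python3 -m inch '[{"gripper":1,"offset":[0.01,-0.1,0],"rotation":[0,0,0]},{"gripper":1,"offset":[0,0,0],"rotation":[0,0,0]}]' >/dev/null && python3 chk.py 4 &&
python3 -m inch '[{"gripper":1,"offset":[0.01,-0.1,0],"rotation":[0,0,0]},{"gripper":1,"offset":[0,0,0],"rotation":[0,0,0]}]' >/dev/null && python3 chk.py 4 &&
python3 -m inch '[{"gripper":1,"offset":[0.01,-0.1,0],"rotation":[0,0,0]},{"gripper":1,"offset":[0,0,0],"rotation":[0,0,0]}]' >/dev/null && python3 chk.py 4 
```

```text
[0.63   0.2022 0.0083] [ 0.  -0.7 -0.9] 8.7
[0.6301 0.2008 0.0083] [-0.  -0.  -0.4] 8.87
[0.6302 0.1999 0.0082] [-0.8 -0.2 -1.1] 9.03
[0.6303 0.1988 0.0083] [0.4 0.8 0.5] 9.2
[0.6304 0.1976 0.0083] [-0.3 -0.2 -0.7] 9.37
[0.6306 0.1966 0.0083] [ 0.4  0.1 -0.5] 9.53
[0.6306 0.1962 0.0084] [-1.3  3.4  0.3] 9.7
[0.6306 0.196  0.0085] [-1.6  7.7  0.4] 9.87
```

Far-left is sound as well. I'll carry the shim round the front to the right side, turning it half a turn.

```bash
python3 -m inch '[{"gripper":1,"offset":[-0.2,2,0],"rotation":[0,0,0]},{"gripper":1,"offset":[-0.3,3,0],"rotation":[0,0,0]},{"gripper":1,"offset":[0,0,2],"rotation":[0,0,0]},{"gripper":1,"offset":[0,0,0],"rotation":[0,0,0]},{"gripper":1,"offset":[-4,0,0],"rotation":[0,0,0]},{"gripper":1,"offset":[-4,0,0],"rotation":[0,0,0]},{"gripper":1,"offset":[-4,0,0],"rotation":[0,0,0]},{"gripper":1,"offset":[-4,0,0],"rotation":[0,0,0]}]'
python3 -m inch '[{"gripper":1,"offset":[-4,0,0],"rotation":[0,0,0.12]},{"gripper":1,"offset":[-4,0,0],"rotation":[0,0,0.12]},{"gripper":1,"offset":[-4,0,0],"rotation":[0,0,0.12]},{"gripper":1,"offset":[-4,0,0],"rotation":[0,0,0.12]},{"gripper":1,"offset":[0,-3,0],"rotation":[0,0,0.12]},{"gripper":1,"offset":[0,-3,0],"rotation":[0,0,0.12]},{"gripper":1,"offset":[0,-3,0],"rotation":[0,0,0.12]},{"gripper":1,"offset":[0,-3,0],"rotation":[0,0,0.12]}]'
```

```text
t: 10.53
tcp_pos: [0.464, 0.2436, 0.0278]
tcp_rot: [[-0.103, 0.995, -0.0], [0.995, 0.103, -0.001], [-0.001, -0.0, -1.0]]
contact_force: [-0.2, 1.5, -0.7]
finger_gap: 0.0336
finger_force: 41.1
t: 11.2
tcp_pos: [0.3055, 0.1287, 0.0283]
tcp_rot: [[-0.868, 0.497, 0.001], [0.497, 0.868, -0.0], [-0.001, 0.0, -1.0]]
contact_force: [0.9, -0.4, -0.3]
finger_gap: 0.0336
finger_force: 41.1
```

```bash
python3 -m inch '[{"gripper":1,"offset":[0,-3,0],"rotation":[0,0,0.12]},{"gripper":1,"offset":[0,-3,0],"rotation":[0,0,0.12]},{"gripper":1,"offset":[0,-3,0],"rotation":[0,0,0.12]},{"gripper":1,"offset":[0,-3,0],"rotation":[0,0,0.12]},{"gripper":1,"offset":[0,-3,0],"rotation":[0,0,0.12]},{"gripper":1,"offset":[0,-3,0],"rotation":[0,0,0.12]},{"gripper":1,"offset":[0,-3,0],"rotation":[0,0,0.12]},{"gripper":1,"offset":[0,-3,0],"rotation":[0,0,0.12]}]'
python3 -m inch '[{"gripper":1,"offset":[0,-2.8,0],"rotation":[0,0,0.12]},{"gripper":1,"offset":[0,-2.8,0],"rotation":[0,0,0.12]},{"gripper":1,"offset":[0,-2.8,0],"rotation":[0,0,0.12]},{"gripper":1,"offset":[0,-2.8,0],"rotation":[0,0,0.12]},{"gripper":1,"offset":[0,-2.8,0],"rotation":[0,0,0.12]},{"gripper":1,"offset":[0,0,0],"rotation":[0,0,0]},{"gripper":1,"offset":[0,0,0],"rotation":[0,0,0]}]'
```

```text
t: 11.87
tcp_pos: [0.3071, -0.0776, 0.0284]
tcp_rot: [[-0.956, -0.295, 0.001], [-0.295, 0.956, -0.001], [-0.001, -0.001, -1.0]]
contact_force: [0.8, 0.3, -0.2]
finger_gap: 0.0331
finger_force: 41.1
t: 12.45
tcp_pos: [0.3073, -0.209, 0.0282]
tcp_rot: [[-0.656, -0.755, 0.0], [-0.755, 0.656, -0.001], [0.0, -0.001, -1.0]]
contact_force: [-0.8, 0.4, -0.6]
finger_gap: 0.0337
finger_force: 41.1
```

```bash
python3 -m inch '[{"gripper":1,"offset":[1,-2,0],"rotation":[0,0,0.117]},{"gripper":1,"offset":[2.8,-1.5,0],"rotation":[0,0,0.117]},{"gripper":1,"offset":[3.2,-1,0],"rotation":[0,0,0.117]},{"gripper":1,"offset":[3.2,0,0],"rotation":[0,0,0.117]},{"gripper":1,"offset":[3.2,0,0],"rotation":[0,0,0.117]},{"gripper":1,"offset":[3.2,0,0],"rotation":[0,0,0.117]},{"gripper":1,"offset":[3.2,0,0],"rotation":[0,0,0.117]},{"gripper":1,"offset":[0,0,0],"rotation":[0,0,0]}]'
python3 -m inch '[{"gripper":1,"offset":[0,0,0],"rotation":[0,0,0]},{"gripper":1,"offset":[0,0,0],"rotation":[0,0,0]},{"gripper":1,"offset":[0,0,0],"rotation":[0,0,0]}]'
python3 - <<'E'
from h import *
q,e=grab_frame('top'); P=pts('top',e); np.savez('t2.npz',p=q,d=e)
hsv=cv2.cvtColor(q,cv2.COLOR_RGB2HSV); k=cv2.inRange(hsv,(4,170,50),(15,255,255)); k[:,:340]=0;k[:,445:]=0
Q=P[(k>0)&(e>0)]; Q=Q[Q[:,1]>-.3]; print(len(Q),'nose y',np.percentile(Q[:,1],99) if len(Q) else None); 
t=Q[Q[:,2]<.045]; w=np.linalg.eigh(np.cov(t[:,:2].T))[1][:,1]; print(t.mean(0),np.degrees(np.arctan2(w[1],w[0])))
cv2.imwrite('pics/crop4.png',cv2.resize(q[130:280,280:480,::-1],None,fx=3,fy=3,interpolation=2))
E
```

```text
t: 13.12
tcp_pos: [0.5114, -0.252, 0.0283]
tcp_rot: [[0.115, -0.993, 0.004], [-0.993, -0.115, -0.001], [0.002, -0.004, -1.0]]
contact_force: [0.2, -0.8, -1.1]
finger_gap: 0.0337
finger_force: 41.2
t: 13.37
tcp_pos: [0.5042, -0.2518, 0.0281]
tcp_rot: [[0.106, -0.994, -0.001], [-0.994, -0.106, 0.001], [-0.001, 0.001, -1.0]]
contact_force: [-0.5, 0.3, -0.1]
finger_gap: 0.0331
finger_force: 41.2
324 nose y -0.15874818964852916
[ 0.49725308 -0.19897142  0.02628037] 95.24918710184838
```

View pics/crop4.png

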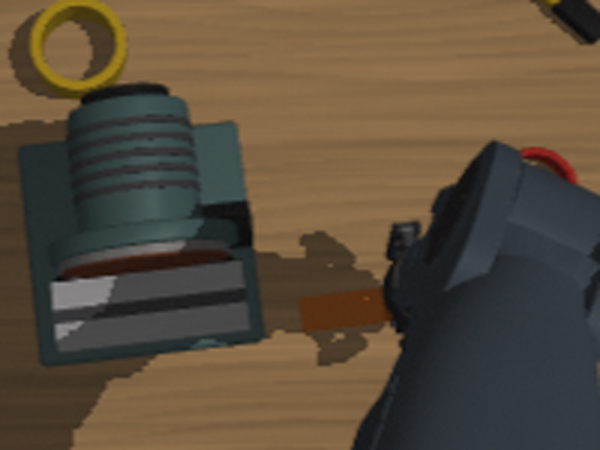

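The shim is on the right side, its nose at about (380,235) in the top view and lined up with the near-right foot. I'll lower it and feel there.

```bash
python3 -m inch '[{"gripper":1,"offset":[0,0,-1],"rotation":[0,0,0]},{"gripper":1,"offset":[0,0,-0.95],"rotation":[0,0,0]},{"gripper":1,"offset":[0,0,0],"rotation":[0,0,0]},{"gripper":1,"offset":[0,0,0],"rotation":[0,0,0]},{"gripper":1,"offset":[-0.1,1,0],"rotation":[0,0,0]},{"gripper":1,"offset":[-0.1,1,0],"rotation":[0,0,0]},{"gripper":1,"offset":[-0.1,1,0],"rotation":[0,0,0]},{"gripper":1,"offset":[0,0,0],"rotation":[0,0,0]}]'>/dev/null;python3 chk.py 4 &&
python3 -m inch '[{"gripper":1,"offset":[-0.04,0.4,0],"rotation":[0,0,0]},{"gripper":1,"offset":[-0.04,0.4,0],"rotation":[0,0,0]},{"gripper":1,"offset":[0,0,0],"rotation":[0,0,0]}]' >/dev/null; python3 chk.py 4 &&
python3 -m inch '[{"gripper":1,"offset":[-0.02,0.2,0],"rotation":[0,0,0]},{"gripper":1,"offset":[0,0,0],"rotation":[0,0,0]}]' >/dev/null; python3 chk.py 4 &&
python3 -m inch '[{"gripper":1,"offset":[-0.02,0.2,0],"rotation":[0,0,0]},{"gripper":1,"offset":[0,0,0],"rotation":[0,0,0]}]' >/dev/null && python3 chk.py 4 &&
python3 -m inch '[{"gripper":1,"offset":[-0.01,0.1,0],"rotation":[0,0,0]},{"gripper":1,"offset":[0,0,0],"rotation":[0,0,0]}]' >/dev/null && python3 chk.py 4 &&
python3 -m inch '[{"gripper":1,"offset":[-0.01,0.1,0],"rotation":[0,0,0]},{"gripper":1,"offset":[0,0,0],"rotation":[0,0,0]}]' >/dev/null && python3 chk.py 4 &&
python3 -m inch '[{"gripper":1,"offset":[-0.01,0.1,0],"rotation":[0,0,0]},{"gripper":1,"offset":[0,0,0],"rotation":[0,0,0]}]' >/dev/null && python3 chk.py 4 &&
python3 -m inch '[{"gripper":1,"offset":[-0.01,0.1,0],"rotation":[0,0,0]},{"gripper":1,"offset":[0,0,0],"rotation":[0,0,0]}]' >/dev/null && python3 chk.py 4 &&
python3 -m inch '[{"gripper":1,"offset":[-0.01,0.1,0],"rotation":[0,0,0]},{"gripper":1,"offset":[0,0,0],"rotation":[0,0,0]}]' >/dev/null && python3 chk.py 4 &&
python3 -m inch '[{"gripper":1,"offset":[-0.01,0.1,0],"rotation":[0,0,0]},{"gripper":1,"offset":[0,0,0],"rotation":[0,0,0]}]' >/dev/null && python3 chk.py 4 &&
python3 -m inch '[{"gripper":1,"offset":[-0.01,0.1,0],"rotation":[0,0,0]},{"gripper":1,"offset":[0,0,0],"rotation":[0,0,0]}]' >/dev/null && python3 chk.py 4
```

```text
[ 0.5019 -0.2202  0.0087] [ 0.  -0.4 -0.7] 14.08
[ 0.5019 -0.2138  0.0089] [ 0.  1. -1.] 14.33
[ 0.5018 -0.2124  0.0089] [-0.3 -0.2 -0.8] 14.5
[ 0.5015 -0.2105  0.0088] [ 0.1  0.  -1.9] 14.67
[ 0.5014 -0.2095  0.0088] [-0.6  0.2 -0.2] 14.83
[ 0.5013 -0.2085  0.0088] [ 0.1  0.3 -0.1] 15.0
[ 0.5012 -0.2074  0.0088] [-0.1 -0.8 -1.8] 15.17
[ 0.5011 -0.2064  0.0088] [-0.2  0.  -0.1] 15.33
[ 0.501  -0.2054  0.0088] [ 0.3  0.5 -0.7] 15.5
[ 0.5009 -0.2044  0.0088] [-0.7 -0.5 -0.3] 15.67
[ 0.5008 -0.2034  0.0088] [-0.   0.5 -0.4] 15.83
```

```bash
python3 -m inch '[{"gripper":1,"offset":[-0.01,0.1,-0.05],"rotation":[0,0,0]},{"gripper":1,"offset":[0,0,0],"rotation":[0,0,0]}]'>/dev/null;python3 chk.py 4 &&
python3 -m inch '[{"gripper":1,"offset":[-0.01,0.1,0],"rotation":[0,0,0]},{"gripper":1,"offset":[0,0,0],"rotation":[0,0,0]}]' >/dev/null && python3 chk.py 4 &&
python3 -m inch '[{"gripper":1,"offset":[-0.01,0.1,0],"rotation":[0,0,0]},{"gripper":1,"offset":[0,0,0],"rotation":[0,0,0]}]' >/dev/null && python3 chk.py 4 &&
python3 -m inch '[{"gripper":1,"offset":[-0.01,0.1,0],"rotation":[0,0,0]},{"gripper":1,"offset":[0,0,0],"rotation":[0,0,0]}]' >/dev/null && python3 chk.py 4 &&
python3 -m inch '[{"gripper":1,"offset":[-0.01,0.1,0],"rotation":[0,0,0]},{"gripper":1,"offset":[0,0,0],"rotation":[0,0,0]}]' >/dev/null && python3 chk.py 4 &&
python3 -m inch '[{"gripper":1,"offset":[-0.01,0.1,0],"rotation":[0,0,0]},{"gripper":1,"offset":[0,0,0],"rotation":[0,0,0]}]' >/dev/null && python3 chk.py 4 &&
python3 -m inch '[{"gripper":1,"offset":[-0.01,0.1,0],"rotation":[0,0,0]},{"gripper":1,"offset":[0,0,0],"rotation":[0,0,0]}]' >/dev/null && python3 chk.py 4 &&
python3 -m inch '[{"gripper":1,"offset":[-0.01,0.1,0],"rotation":[0,0,0]},{"gripper":1,"offset":[0,0,0],"rotation":[0,0,0]}]' >/dev/null && python3 chk.py 4
```

```text
[ 0.5006 -0.2024  0.0082] [-0.   0.2 -0.6] 16.0
[ 0.5006 -0.2014  0.0083] [ 1.4 -0.  -0.5] 16.17
[ 0.5005 -0.2004  0.0083] [ 0.3  1.  -0.4] 16.33
[ 0.5004 -0.1994  0.0083] [ 0.6  0.1 -0.8] 16.5
[ 0.5003 -0.1984  0.0083] [-0.4  1.1 -0.4] 16.67
[ 0.5002 -0.1974  0.0083] [-0.2 -0.1 -0.1] 16.83
[ 0.5001 -0.1964  0.0083] [-0.5 -0.5 -1.5] 17.0
[ 0.5    -0.1954  0.0083] [-0.5 -0.2 -0.6] 17.17
```

The nose is already about 9 mm past the expected contact with no resistance, so it is going in under this foot. I'll continue until the taper bites.

```bash
python3 -m inch '[{"gripper":1,"offset":[-0.02,0.2,0],"rotation":[0,0,0]},{"gripper":1,"offset":[-0.02,0.2,0],"rotation":[0,0,0]},{"gripper":1,"offset":[0,0,0],"rotation":[0,0,0]}]'>/dev/null;python3 chk.py 3 &&
python3 -m inch '[{"gripper":1,"offset":[-0.02,0.2,0],"rotation":[0,0,0]},{"gripper":1,"offset":[0,0,0],"rotation":[0,0,0]}]' >/dev/null && python3 chk.py 3 &&
python3 -m inch '[{"gripper":1,"offset":[-0.01,0.1,0],"rotation":[0,0,0]},{"gripper":1,"offset":[0,0,0],"rotation":[0,0,0]}]' >/dev/null && python3 chk.py 3 &&
python3 -m inch '[{"gripper":1,"offset":[-0.01,0.1,0],"rotation":[0,0,0]},{"gripper":1,"offset":[0,0,0],"rotation":[0,0,0]}]' >/dev/null && python3 chk.py 3 &&
python3 -m inch '[{"gripper":1,"offset":[-0.01,0.1,0],"rotation":[0,0,0]},{"gripper":1,"offset":[0,0,0],"rotation":[0,0,0]}]' >/dev/null && python3 chk.py 3 &&
python3 -m inch '[{"gripper":1,"offset":[-0.01,0.1,0],"rotation":[0,0,0]},{"gripper":1,"offset":[0,0,0],"rotation":[0,0,0]}]' >/dev/null && python3 chk.py 3 &&
python3 -m inch '[{"gripper":1,"offset":[-0.01,0.1,0],"rotation":[0,0,0]},{"gripper":1,"offset":[0,0,0],"rotation":[0,0,0]}]' >/dev/null && python3 chk.py 3 &&
python3 -m inch '[{"gripper":1,"offset":[-0.01,0.1,0],"rotation":[0,0,0]},{"gripper":1,"offset":[0,0,0],"rotation":[0,0,0]}]' >/dev/null && python3 chk.py 3 &&
python3 -m inch '[{"gripper":1,"offset":[-0.01,0.1,0],"rotation":[0,0,0]},{"gripper":1,"offset":[0,0,0],"rotation":[0,0,0]}]' >/dev/null && python3 chk.py 3 &&
python3 -m inch '[{"gripper":1,"offset":[-0.01,0.1,0],"rotation":[0,0,0]},{"gripper":1,"offset":[0,0,0],"rotation":[0,0,0]}]' >/dev/null && python3 chk.py 3 &&
python3 -m inch '[{"gripper":1,"offset":[-0.01,0.1,0],"rotation":[0,0,0]},{"gripper":1,"offset":[0,0,0],"rotation":[0,0,0]}]' >/dev/null && python3 chk.py 3
```

```text
[ 0.4995 -0.1912  0.0083] [ 0.   0.2 -0.5] 17.42
[ 0.4994 -0.1893  0.0083] [ 0.5 -0.4 -1. ] 17.58
[ 0.4993 -0.1885  0.0083] [ 0.2  0.8 -2.2] 17.75
[ 0.4992 -0.1875  0.0083] [ 0.3 -1.1 -1. ] 17.92
[ 0.4991 -0.1865  0.0083] [ 0.3 -0.7 -1.1] 18.08
[ 0.499  -0.1855  0.0083] [ 0.5 -1.7 -2.9] 18.25
[ 0.4989 -0.1845  0.0083] [-0.2 -3.  -2.9] 18.42
[ 0.4988 -0.1835  0.0082] [ 1.1 -1.4 -3.2] 18.58
[ 0.4987 -0.1825  0.0083] [ 0.4 -2.1 -4.6] 18.75
[ 0.4986 -0.1816  0.0083] [ 1.3 -3.  -5.5] 18.92
```

It is starting to bite (-3 N along the push). The gripper is carrying some down-load, so I'll let go so the shim settles flat, re-grip, and then push to snug.

```bash
python3 -m inch '[{"gripper":0.4,"offset":[0,0,0],"rotation":[0,0,0]},{"gripper":0.4,"offset":[0,0,0],"rotation":[0,0,0]},{"gripper":0.4,"offset":[0,0,0],"rotation":[0,0,0]},{"gripper":0.4,"offset":[0,0,0],"rotation":[0,0,0]}]' 
python3 -m inch '[{"gripper":1,"offset":[0,0,0],"rotation":[0,0,0]},{"gripper":1,"offset":[0,0,0],"rotation":[0,0,0]},{"gripper":1,"offset":[0,0,0],"rotation":[0,0,0]},{"gripper":1,"offset":[0,0,0],"rotation":[0,0,0]},{"gripper":1,"offset":[0,0,0],"rotation":[0,0,0]},{"gripper":1,"offset":[0,0,0],"rotation":[0,0,0]}]' 30
python3 -m inch '[{"gripper":1,"offset":[-0.01,0.1,0],"rotation":[0,0,0]},{"gripper":1,"offset":[0,0,0],"rotation":[0,0,0]}]' >/dev/null && python3 chk.py 5 &&
python3 -m inch '[{"gripper":1,"offset":[-0.01,0.1,0],"rotation":[0,0,0]},{"gripper":1,"offset":[0,0,0],"rotation":[0,0,0]}]' >/dev/null && python3 chk.py 5 &&
python3 -m inch '[{"gripper":1,"offset":[-0.01,0.1,0],"rotation":[0,0,0]},{"gripper":1,"offset":[0,0,0],"rotation":[0,0,0]}]' >/dev/null && python3 chk.py 5 &&
python3 -m inch '[{"gripper":1,"offset":[-0.01,0.1,0],"rotation":[0,0,0]},{"gripper":1,"offset":[0,0,0],"rotation":[0,0,0]}]' >/dev/null && python3 chk.py 5
```

```text
t: 19.25
tcp_pos: [0.4987, -0.1813, 0.0085]
tcp_rot: [[0.108, -0.994, 0.0], [-0.994, -0.108, 0.0], [-0.0, -0.0, -1.0]]
contact_force: [0.7, -0.2, -0.2]
finger_gap: 0.0513
finger_force: 0.0
t: 19.75
tcp_pos: [0.4987, -0.1815, 0.0085]
tcp_rot: [[0.108, -0.994, 0.0], [-0.994, -0.108, 0.0], [-0.0, -0.0, -1.0]]
contact_force: [-0.6, 0.0, 4.2]
finger_gap: 0.0336
finger_force: 30.7
[ 0.4988 -0.1809  0.0085] [ 0.1 -2.3  4.1] 19.92
[ 0.4988 -0.1799  0.0085] [ 0.5 -3.8  4.3] 20.08
[ 0.4987 -0.1788  0.0085] [ 0.3 -4.8  5.1] 20.25
[ 0.4985 -0.1779  0.0085] [ 1.2 -4.4  6.1] 20.42
```

```bash
python3 -m inch '[{"gripper":1,"offset":[-0.01,0.1,0],"rotation":[0,0,0]},{"gripper":1,"offset":[0,0,0],"rotation":[0,0,0]}]' >/dev/null && python3 chk.py 6.5 &&
python3 -m inch '[{"gripper":1,"offset":[-0.01,0.1,0],"rotation":[0,0,0]},{"gripper":1,"offset":[0,0,0],"rotation":[0,0,0]}]' >/dev/null && python3 chk.py 6.5 &&
python3 -m inch '[{"gripper":1,"offset":[-0.01,0.1,0],"rotation":[0,0,0]},{"gripper":1,"offset":[0,0,0],"rotation":[0,0,0]}]' >/dev/null && python3 chk.py 6.5 &&
python3 -m inch '[{"gripper":1,"offset":[-0.01,0.1,0],"rotation":[0,0,0]},{"gripper":1,"offset":[0,0,0],"rotation":[0,0,0]}]' >/dev/null && python3 chk.py 6.5
```

```text
[ 0.4985 -0.1771  0.0085] [ 0.2 -5.9  4.7] 20.58
[ 0.4984 -0.1764  0.0085] [ 1.9 -7.5  4.4] 20.75
```

```bash
python3 -m inch '[{"gripper":1,"offset":[0,0.05,0],"rotation":[0,0,0]},{"gripper":1,"offset":[0,0,0],"rotation":[0,0,0]},{"gripper":1,"offset":[0,0,0],"rotation":[0,0,0]}]' >/dev/null; python3 chk.py 6.5
python3 -m inch '[{"gripper":0.3,"offset":[0,0,0],"rotation":[0,0,0]},{"gripper":0.3,"offset":[0,0,0],"rotation":[0,0,0]},{"gripper":0.3,"offset":[0,0,0],"rotation":[0,0,0]},{"gripper":0.3,"offset":[0,0,0],"rotation":[0,0,0]},{"gripper":0.3,"offset":[0,0,0],"rotation":[0,0,0]},{"gripper":0.3,"offset":[0,0,0],"rotation":[0,0,0]}]'
python3 -m inch '[{"gripper":0.3,"offset":[0,0,1],"rotation":[0,0,0]},{"gripper":0.3,"offset":[0,0,2],"rotation":[0,0,0]},{"gripper":0.3,"offset":[0,0,3],"rotation":[0,0,0]},{"gripper":0.3,"offset":[0,0,3],"rotation":[0,0,0]},{"gripper":0.3,"offset":[0,0,3],"rotation":[0,0,0]},{"gripper":0.3,"offset":[0,0,3],"rotation":[0,0,0]},{"gripper":0.3,"offset":[0,0,3],"rotation":[0,0,0]},{"gripper":0.3,"offset":[0,0,0],"rotation":[0,0,0]}]'
python3 -m inch '[{"gripper":0.3,"offset":[-3,0,0],"rotation":[0,0,0]},{"gripper":0.3,"offset":[-3,0,0],"rotation":[0,0,0]},{"gripper":0.3,"offset":[-3,0,0],"rotation":[0,0,0]},{"gripper":0.3,"offset":[-3,0,0],"rotation":[0,0,0]},{"gripper":0.3,"offset":[-3,0,0],"rotation":[0,0,0]},{"gripper":0.3,"offset":[-3,0,0],"rotation":[0,0,0]},{"gripper":0.3,"offset":[0,0,0],"rotation":[0,0,0]},{"gripper":0.3,"offset":[0,0,0],"rotation":[0,0,0]}]'
python3 - <<'E'
from h import *
q,e=grab_frame('top'); P=pts('top',e)
hsv=cv2.cvtColor(q,cv2.COLOR_RGB2HSV); k=cv2.inRange(hsv,(4,170,50),(15,255,255)); k[:,:340]=0;k[:,445:]=0
Q=P[(k>0)&(e>0)]; print(len(Q)); h=Q[Q[:,2]>.034]; print('block top',h.mean(0).round(4),len(h)) if len(h) else 0
cv2.imwrite('pics/crop5.png',cv2.resize(q[130:280,280:480,::-1],None,fx=3,fy=3,interpolation=2))
E
```

```text
[ 0.4985 -0.1762  0.0086] [-1.1 -9.6  3.7] 21.0
t: 21.5
tcp_pos: [0.4979, -0.1748, 0.0082]
tcp_rot: [[0.108, -0.994, -0.0], [-0.994, -0.108, 0.0], [-0.0, 0.0, -1.0]]
contact_force: [-1.7, -0.4, 0.1]
finger_gap: 0.0597
finger_force: 0.0
t: 22.17
tcp_pos: [0.5004, -0.1758, 0.1949]
tcp_rot: [[0.108, -0.994, 0.009], [-0.994, -0.108, -0.003], [0.004, -0.008, -1.0]]
contact_force: [0.4, -0.2, -0.0]
finger_gap: 0.0599
finger_force: 0.0
t: 22.83
tcp_pos: [0.317, -0.175, 0.189]
tcp_rot: [[0.106, -0.994, 0.001], [-0.994, -0.106, -0.001], [0.001, -0.001, -1.0]]
contact_force: [0.2, -0.4, -0.1]
finger_gap: 0.0594
finger_force: 0.0
289
block top [ 0.4973 -0.1758  0.0393] 109
```

View pics/crop5.png

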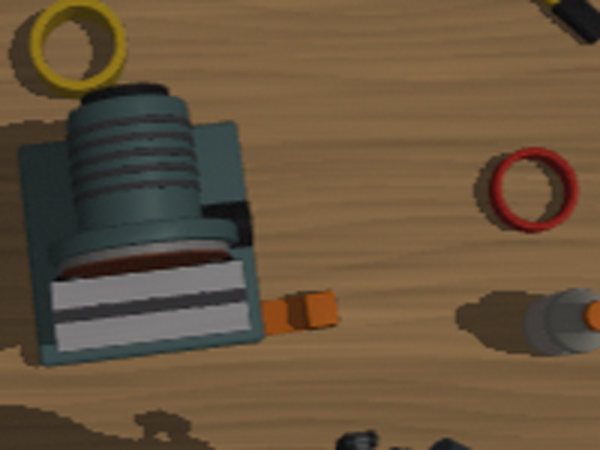

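The shim lies flat under the near-right corner, its block at crop (320,310) with its top at 39 mm. The final push reached 9.6 N, and the tape rolls and glue bottle have not moved. I'm handing in.

```bash
python3 -c "from plant import job_done; print(job_done())"
```

```text
the job is handed in; nothing more can be done
None
```

The hanging foot was the near-right one: I pushed the medium orange shim in under it until snug (about 28 mm past its near side, 9.6 N peak at the wrist), released it lying flat, and handed the job in at about 23 s. The near-left and far-left feet had jammed the nose at under 8 N, I did not need to feel the far-right foot, and the tape rolls and glue bottle were not touched.

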